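Load the reagent packs into the colour-coded lanes under the sipper bridge

ROBOT

A 7-joint arm with a two-finger parallel gripper is mounted at the origin on the work surface. World frame = base frame: x ahead of the robot, y to its left, z up, the work surface at z = 0. Lengths are in m, angles in rad, forces in N, time in s.
With the tool pointing down it reaches from about 0.4 to 0.85 m from the base axis. Payload 10.4 kg.
Tool frame: the origin (TCP) lies at the very end of the fingers, on their centre line; the grasp point (between the pads) lies manip.hold_point_z behind it (manip.hold_point_z is the distance from the TCP to the grasp point, in m); z points along the fingers, y is the direction in which the jaws open and shut (so a half turn about z gives the same grasp; the last joint's range is limited). The gripper opens to 85 mm and grips with 20 to 120 N. Pads are 22 mm wide; open, the fingers measure 114 mm over their backs; the gripper's body (76 mm by 85 mm) begins 54 mm behind the grasp point. The pads swing forward as they close: fully open they stand 13 mm farther back than shut.
Start: joints at [-1.297, 0.332, -0.065, 1.46, 0.022, 1.35, -0.088], TCP at [0.183, 0.598, 0.231] pointing down, gripper open.
Joint ranges: [-2.6, 2.6], [-0.5, 2.12], [-1.47, 1.34], [0.16, 2.42], [-1.27, 4.41], [0.06, 2.06], [-2.6, 2.6]. Speed limits (rad/s): [2.22, 2.22, 2.79, 2.79, 3.14, 3.14, 3.14].

INTERFACE

Orientations are given as a unit quaternion [x, y, z, w].
In Python, from workcell import manip gives the robot as it stands.
- The arm moves only by the tool jog_arm, never from a script. Its arguments are lists of equal length, an entry for each row: "translation": the shift along the world's x, y, z in mm, a list of three; "turn": the turn about the world's z in degrees. In form: {"translation": [[x, y, z], ...], "turn": [turn, ...]}. A call has 1 to 12 rows; each row is the pose to reach, as a shift and turn from the pose measured when the call began; what a row does not reach only later rows make up. A row lasts 1/12 s, in which the tool goes at most 41.7 mm and 7.16 degrees, less where a joint would pass 70% of its speed; a pose out of reach is approached as far as the arm can. A call with a gripper value outside its range is refused whole. "grip" is the finger opening in mm, from 0 to 85.4, set as the call begins (left out, the last holds). The fingers move at their own pace and stop on an object; "grip_force" is the grip in N (left out, the last holds). Time passes only in rows, so rows that repeat a pose let the fingers close. It gives the time, the measured TCP pose, the force and the opening at its end, in the units of the state.
- manip.get_obs(): the state, without advancing time (a new reading comes with each control period).
- manip.camera(name): name is "scene" or "top" or "wrist"; returns a dict with "frame" (420x560x3 uint8, red, green, blue), "mtx" (3x3 intrinsics, pixels), "pose" (4x4, takes a point from camera to world coordinates). Camera axes: x right, y down, z forward; pixel columns grow to the right and rows downward; lengths in m; the calibration is good to about 2 mm. The wrist camera is an equidistant fisheye: a pixel r from the principal point sees the ray r / f radians off the axis. A picture is of the moment at which its call begins. There is no depth.
- manip.hand_in(): hands the job in, once; it reports no verdict.
Trained networks look in a picture, given as the dict that the camera call returned (one of the last four; its "shot" number tells which), for a name from the list of things; names that differ only in an ending like _2 or _b are one class to them, and where a whole thing is asked for, a point or a joint stands for the part that bears it (a point fixed in the world has none). Each returns a list of dicts, best first, with "confidence" (0 to 1); they miss things now and then, are a little off and sometimes report something else, mostly with a low value. They report only what shows in the picture. A call takes as long as a camera call. They do not tell look-alikes from the thing itself.
- manip.outline_of(picture, label): "mask" (420x560 bool, what is visible of it) and "extent" ([left, top, right, bottom] in pixels, round what is visible of it).
- manip.pinpoint(picture, label): "at" ([column, row] in pixels: a listed point, or the origin of a listed thing).
The state is a dict: "clock": time; "joint_pos": joint angles; "joint_velocities": joint speeds; "tau": joint torques, N m; "position": TCP position; "ee_rot": TCP orientation; "ft_force": force on the tool from outside, world axes, zero at the start; "torque": the same for the moment, N m; "grip_width": opening from 0.0 (shut) to 1.0 (fully open).
Only numpy, scipy, OpenCV 4.12 (cv2) and the standard library are available. Lean on these libraries where they do the work, as an engineer would, in place of code of your own. Each camera call takes 0.05 s, during which the arm holds its last target. There are 200 camera calls.

TASK

Move the row of four reagent packs from the transport rack to the bench loader, each into the lane of its own colour, grip fin towards the open end: set it in the open part of the lane and slide it fully home under the low sipper bridge until it meets the end stop. Keep the packs upright, leave the beaker and the amber bottle alone, and let go of everything at the end.

Things in the scene. Friction and masses are not known exactly. Their poses are not given: they have to be found in the camera images.
- pack_blue: Reagent pack with blue top, blue grip fin and blue side labels on a white body. Body 90 (x) x 24 (y) x 45 mm high; origin: centre of underside, z up, +x to the front end, with 2 grey caps (tops 48 mm up). Upright grip fin on the rear half: 14 mm thick (y), x = -41 to -13 mm, z = 45 to 80 mm; take it from above across y.
- pack_yellow: Reagent pack with yellow top, yellow grip fin and yellow side labels on a white body. Same shape, size and axes as pack_blue. Packs weigh 56 to 112 g. At the start the four stand side by side 56 mm apart in y, in random order, all fronts the same way, roughly away from the robot.
- pack_green: Reagent pack with green top, green grip fin and green side labels on a white body. Same shape, size and axes as pack_blue. The packs start in a fixed grey transport rack, 130 mm (x) x 272 mm: each in a pocket 20 mm deep with 3 to 4 mm of play all round, pocket floor 8 mm and rack top 28 mm above the table.
- pack_red: Reagent pack with red top, red grip fin and red side labels on a white body. Same shape, size and axes as pack_blue. Fully home, a pack touches its lane's end stop: its origin is then at x = 27, y = 0, z = 3 mm in the lane's frame, x axes parallel, front half under the bridge, fin out in front.
- lane_blue: The blue lane, a fixed guide with blue side rails and blue pad at its entry (floor grey) on the bench reagent loader. Origin on the lane's centre line at its underside, on the deck 18 mm above the table; x from the open end (-85 mm) to the end stop (face at x = 72 mm), z up. Floor 3 mm thick, 40 mm wide between side rails 7 mm higher than the floor.
- lane_yellow: The yellow lane, a fixed guide with yellow side rails and yellow pad at its entry (floor grey) on the bench reagent loader. Same shape and axes as lane_blue. A fixed sipper bridge spans all lanes from x = 32 mm on: underside 56 mm, top 91 mm above the lane floor (tubes on it, behind x = 70 mm, to 130 mm). A pack's front passes under it with 8 mm to spare, its fin does not.
- lane_green: The green lane, a fixed guide with green side rails and green pad at its entry (floor grey) on the bench reagent loader. Same shape and axes as lane_blue. The four lanes lie side by side 56 mm apart in y, in random order. A pack fits in the open part of the lane ahead of the bridge (pack origin at lane x = -40 mm: its rear flush with the open end).
- lane_red: The red lane, a fixed guide with red side rails and red pad at its entry (floor grey) on the bench reagent loader. Same shape and axes as lane_blue. The loader's light grey side walls lie 117 to 131 mm either side of the middle of the four lanes: tops 12 mm above the deck along the open part, 94 mm above it from x = 22 mm on.
- beaker: Empty clear plastic beaker, loose bystander, 68 mm across the rim and 85 mm high, origin at the centre of its underside; it stands on the table to one side, next to the rack or the loader. To be left alone.
- amber_bottle: Amber reagent bottle with white cap and paper label, loose bystander, 58 mm across and 100 mm high, origin at the centre of its underside; it stands on the table to one side, next to the rack or the loader. To be left alone.
Not all that is in view belongs to the job. Leave any purple look-alike of the pack_green alone. Leave any purple look-alike of the pack_yellow alone.

How it is judged:
At the end, for the whole second after the job is handed in: Each of the four packs stands upright on the floor of the lane of its own colour, within 10 mm of fully home against the end stop, between the rails (within 12 mm of the centre line and 0.22 rad of the lane's direction), released and at rest (x of pack_blue in the frame of lane_blue between 0.017 and 0.033 m and y of pack_blue in the frame of lane_blue between -0.012 and 0.012 m and z of pack_blue in the frame of lane_blue between -0.001 and 0.007 m and angle between the x axis of pack_blue and the x axis of lane_blue, either way round below 0.22 rad and angle between each of pack_blue, pack_yellow, pack_green, pack_red's own z axis and vertical below 0.1 rad and linear speed of each of pack_blue, pack_yellow, pack_green, pack_red below 0.02 m/s and angular speed of each of pack_blue, pack_yellow, pack_green, pack_red below 0.2 rad/s and contact force between each of pack_blue, pack_yellow, pack_green, pack_red and the fingers below 0.1 N and x of pack_yellow in the frame of lane_yellow between 0.017 and 0.033 m and y of pack_yellow in the frame of lane_yellow between -0.012 and 0.012 m and z of pack_yellow in the frame of lane_yellow between -0.001 and 0.007 m and angle between the x axis of pack_yellow and the x axis of lane_yellow, either way round below 0.22 rad and x of pack_green in the frame of lane_green between 0.017 and 0.033 m and y of pack_green in the frame of lane_green between -0.012 and 0.012 m and z of pack_green in the frame of lane_green between -0.001 and 0.007 m and angle between the x axis of pack_green and the x axis of lane_green, either way round below 0.22 rad and x of pack_red in the frame of lane_red between 0.017 and 0.033 m and y of pack_red in the frame of lane_red between -0.012 and 0.012 m and z of pack_red in the frame of lane_red between -0.001 and 0.007 m and angle between the x axis of pack_red and the x axis of lane_red, either way round below 0.22 rad); the robot touches nothing.
It fails at once if a reagent pack is tipped more than 40 degrees (0.7 rad) from upright (angle between any of pack_blue, pack_yellow, pack_green, pack_red's own z axis and vertical above 0.7 rad).
It fails at once if the beaker is pushed more than 25 mm or tipped over (distance of beaker from where it was at the start of the episode above 0.025 m or angle between beaker's own z axis and vertical above 0.35 rad).
It fails at once if the amber bottle is pushed more than 25 mm or tipped over (distance of amber_bottle from where it was at the start of the episode above 0.025 m or angle between amber_bottle's own z axis and vertical above 0.35 rad).
It also fails if it takes over 131 s, if anything falls off the work surface, if the arm or the gripper's body presses on something with over 40 N, if the wrist force passes 120 N, or if a joint passes its speed limit or range.

## Working session

There is one attempt and no reset: what is moved stays moved. The work goes in short steps, Python scripts to look and compute and a tool call to move; the robot and the scene stay as the last step left them, time stands still between calls to the robot, and variables do not carry over. Pictures are saved under pics/ and viewed, about 12 in all and at most 16, crops included, and the job is handed in when it is done.

Besides the shell and the picture viewer there is one more tool, called after "Emit:" as name(argument=value, ...), one argument or row to a line, values as JSON. jog_arm: Moves the arm, as the interface text tells. Its arguments: {"type":"object","properties":{"translation":{"type":"array"},"turn":{"type":"array"},"grip":{"type":"number"},"grip_force":{"type":"number"}},"required":["translation","turn"]}

```bash
mkdir -p pics; python3 - <<'E'
from workcell import manip
import cv2,json,pickle,numpy as np
o=manip.get_obs(); print({k:np.round(v,3).tolist() for k,v in o.items()}, manip.hold_point_z)
ims=[]
for c in ["top","scene"]:
    p=manip.camera(c); pickle.dump(p,open(f"{c}.pkl","wb"))
    print(c,np.round(p["mtx"],1).tolist(),np.round(p["pose"],3).tolist())
    cv2.imwrite(f"pics/{c}1.png",cv2.cvtColor(p["frame"],cv2.COLOR_RGB2BGR))
    for n in ["pack_blue","pack_yellow","pack_green","pack_red","lane_blue","lane_yellow","lane_green","lane_red","beaker","amber_bottle"]:
        print(n,[(np.round(d["at"],1).tolist(),round(d["confidence"],2)) for d in manip.pinpoint(p,n)[:3]],[(np.round(d["extent"]).tolist(),round(d["confidence"],2)) for d in manip.outline_of(p,n)[:2]])
E
```

```text
{'clock': 0.0, 'joint_pos': [-1.297, 0.333, -0.065, 1.461, 0.022, 1.35, -0.089], 'joint_velocities': [-0.0, -0.001, 0.001, -0.001, -0.001, -0.002, 0.001], 'tau': [-0.001, -62.545, 0.049, -39.16, 0.016, 0.01, -0.0], 'position': [0.183, 0.597, 0.231], 'ee_rot': [0.148, 0.989, -0.001, -0.0], 'ft_force': [-0.162, 1.042, -0.167], 'torque': [-0.05, 0.054, 0.047], 'grip_width': 1.001} 0.0187
top [[476.1, 0.0, 283.9], [0.0, 476.1, 207.0], [0.0, 0.0, 1.0]] [[0.014, -0.99, 0.138, 0.344], [-1.0, -0.011, 0.028, -0.016], [-0.027, -0.138, -0.99, 1.345], [0.0, 0.0, 0.0, 1.0]]
pack_blue [([218.6, 213.4], 0.74)] [([214.0, 197.0, 225.0, 231.0], 0.79), ([252.0, 195.0, 262.0, 228.0], 0.48)]
pack_yellow [([200.7, 209.8], 0.9), ([169.8, 171.2], 0.55)] [([191.0, 193.0, 205.0, 229.0], 0.88), ([150.0, 156.0, 184.0, 180.0], 0.76)]
pack_green [([276.0, 163.2], 0.89), ([258.9, 271.7], 0.84), ([257.8, 213.9], 0.67)] [([245.0, 256.0, 272.0, 283.0], 0.82), ([253.0, 192.0, 263.0, 230.0], 0.61)]
pack_red [([242.6, 211.0], 0.9)] [([231.0, 195.0, 246.0, 232.0], 0.83)]
lane_blue [([384.6, 208.2], 0.62), ([442.4, 197.2]
[... 962 characters left out ...]
[301.6, 226.9], 0.61)] [([291.0, 203.0, 317.0, 244.0], 0.9), ([246.0, 238.0, 275.0, 266.0], 0.78)]
pack_red [([316.0, 239.6], 0.83)] [([306.0, 212.0, 332.0, 251.0], 0.84)]
lane_blue [([209.5, 177.4], 0.53)] [([210.0, 161.0, 231.0, 177.0], 0.7)]
lane_yellow [([249.6, 203.5], 0.52)] [([250.0, 182.0, 272.0, 204.0], 0.65)]
lane_green [([219.8, 185.0], 0.52), ([167.2, 165.8], 0.3)] [([305.0, 212.0, 332.0, 250.0], 0.65), ([224.0, 166.0, 240.0, 183.0], 0.64)]
lane_red [([234.1, 190.0], 0.61)] [([235.0, 175.0, 262.0, 191.0], 0.73)]
beaker [([166.6, 168.3], 0.98)] [([149.0, 142.0, 175.0, 170.0], 0.89)]
amber_bottle [([407.2, 289.2], 0.9), ([317.5, 240.0], 0.67)] [([398.0, 260.0, 428.0, 294.0], 0.73)]
```

View pics/top1.png

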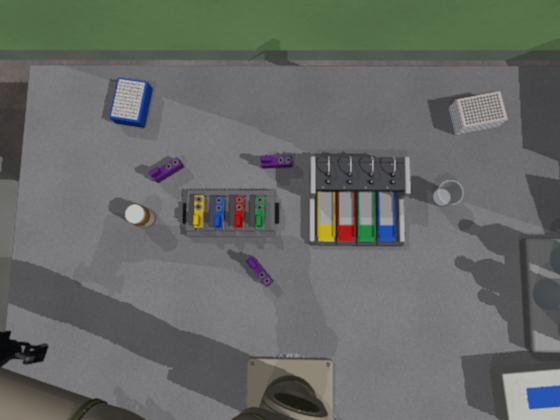

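View pics/scene1.png

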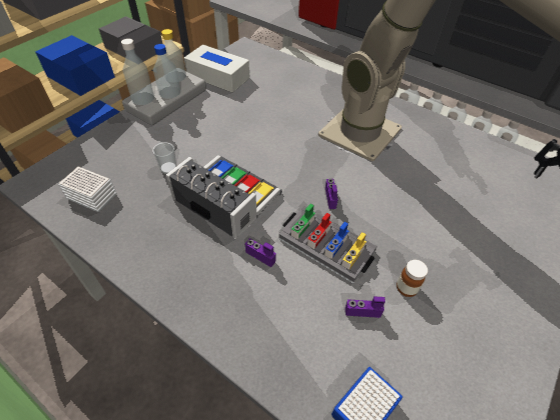

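The top view shows the rack at columns 180–278, rows 190–237, with order left to right (+y to −y) yellow, blue, red, green. The loader is at columns 310–410, with lanes yellow, red, green, blue, and the open end is nearest the robot. Three purple decoys lie around the rack. The bottle is at (140,215) and the beaker at (448,193).

```bash
cat > h.py <<'E'
import numpy as np,cv2
def ray(p,uv,z,fish=False):
    uv=np.atleast_2d(np.float64(uv)); M=p["mtx"];P=p["pose"]
    x=(uv[:,0]-M[0,2])/M[0,0]; y=(uv[:,1]-M[1,2])/M[1,1]
    if fish:
        t=np.hypot(x,y); s=np.where(t>1e-9,np.sin(t)/np.maximum(t,1e-9),1); d=np.c_[x*s,y*s,np.cos(t)]
    else: d=np.c_[x,y,np.ones_like(x)]
    d=d@P[:3,:3].T
    return P[:3,3]+d*((z-P[2,3])/d[:,2])[:,None]
def proj(p,X,fish=False):
    P=p["pose"];c=(np.atleast_2d(X)-P[:3,3])@P[:3,:3];M=p["mtx"]
    if fish:
        r=np.hypot(c[:,0],c[:,1]);t=np.arctan2(r,c[:,2]);x=c[:,0]/r*t;y=c[:,1]/r*t
    else: x=c[:,0]/c[:,2];y=c[:,1]/c[:,2]
    return np.c_[x*M[0,0]+M[0,2],y*M[1,1]+M[1,2]]
HUE={"red":(174,6),"yellow":(22,34),"green":(50,85),"blue":(100,125)}
def cmask(p,c,s=110,v=60):
    h=cv2.cvtColor(p["frame"],cv2.COLOR_RGB2HSV);a,b=HUE[c];H=h[...,0]
    m=((H>=a)&(H<=b)) if a<b else ((H>=a)|(H<=b))
    return m&(h[...,1]>s)&(h[...,2]>v)
E
python3 - <<'E'
from h import *;import pickle
p=pickle.load(open("top.pkl","rb"))
c=cv2.resize(p["frame"][150:250,175:415],None,fx=3.33,fy=3.33,interpolation=cv2.INTER_CUBIC)
cv2.imwrite("pics/crop.png",c[...,::-1])
for n in HUE:
    m=cmask(p,n)
    for nm,sl,z in [("pack",(185,240,180,280),.053),("lane",(185,250,305,412),.021)]:
        k=np.zeros_like(m);k[sl[0]:sl[1],sl[2]:sl[3]]=m[sl[0]:sl[1],sl[2]:sl[3]]
        ys,xs=np.nonzero(k); r=cv2.minAreaRect(np.c_[xs,ys].astype(np.float32))
        print(n,nm,len(xs),np.round(r[0],1),np.round(r[1],1),round(r[2],1),np.round(ray(p,[xs.mean(),ys.mean()],z)*1000),np.round(ray(p,r[0],z)*1000))
b=pickle.load(open("scene.pkl","rb"))
print("beaker/bottle",ray(b,[[166.6,168.3],[407.2,289.2]],0)*1000, ray(p,[[442.4,195.2],[140,215]],[0,.1])*1000)
E
```

```text
red pack 245 [239.3 211.1] [ 9.7 32.1] 2.0 [[506. 144.  53.]] [[512. 144.  53.]]
red lane 445 [346.  216.5] [49. 18.] 90.0 [[ 479. -151.   21.]] [[ 504. -152.   21.]]
yellow pack 294 [199.  211.1] [11.7 32.4] 3.0 [[507. 255.  53.]] [[511. 255.  53.]]
yellow lane 464 [326. 216.] [50. 18.] 90.0 [[481. -96.  21.]] [[505. -96.  21.]]
green pack 214 [259.5 211.5] [31.  9.] 90.0 [[505.  89.  53.]] [[511.  88.  53.]]
green lane 406 [369.5 216. ] [50. 43.] 90.0 [[ 479. -209.   21.]] [[ 506. -217.   21.]]
blue pack 266 [219. 212.] [32. 10.] 90.0 [[504. 200.  53.]] [[508. 199.  53.]]
blue lane 445 [386.5 216. ] [50. 19.] 90.0 [[ 481. -265.   21.]] [[ 506. -264.   21.]]
beaker/bottle [[ 5.69965056e+02 -4.27684113e+02  0.00000000e+00]
 [ 5.00082768e+02  4.20221840e+02 -1.11022302e-13]] [[ 570.20886931 -426.58393875    0.        ]
 [ 492.19678094  402.11200501  100.        ]]
```

View pics/crop.png

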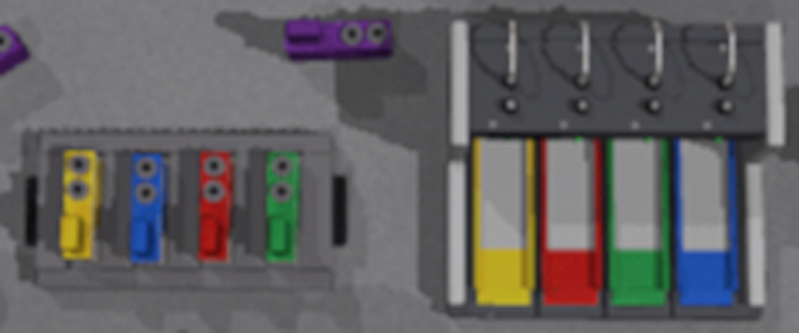

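Emit:
jog_arm(
  translation=[
    [100,-200,60],
    [200,-320,60],
    [267,-417,60],
    [267,-417,60],
    [267,-417,60],
    [267,-417,60],
    [267,-417,60],
    [267,-417,60],
    [267,-417,60],
    [267,-417,60],
    [267,-417,60],
    [267,-417,60],
  ],
  turn=[4,10,17,17,17,17,17,17,17,17,17,17],
)

```text
clock: 3.1
position: [0.4505, 0.1787, 0.292]
ee_rot: [0.0, 1.0, 0.0, 0.0]
ft_force: [0.9, 1.1, -0.0]
grip_width: 1.0
```

Emit:
jog_arm(
  translation=[
    [0,0,0],
    [0,0,0],
    [0,0,0],
  ],
  turn=[0,0,0],
)

```text
clock: 3.35
position: [0.4503, 0.1791, 0.292]
ee_rot: [0.0, 1.0, 0.001, 0.0]
ft_force: [-0.4, 0.0, -0.4]
grip_width: 1.001
```

```bash
python3 - <<'E'
from workcell import manip
from h import *;import pickle
p=manip.camera("wrist");pickle.dump(p,open("w1.pkl","wb"))
o=manip.get_obs();print(o["clock"],o["position"],o["ee_rot"],p["mtx"],p["pose"].round(3))
cv2.imwrite("pics/w1.png",p["frame"][...,::-1])
E
```

```text
3.4 [0.44987097 0.17984507 0.29180977] [-7.48274912e-04  9.99999576e-01  5.17706609e-04  1.43100195e-04] [[325.1922621    0.         281.72720316]
 [  0.         325.1922621  212.4604902 ]
 [  0.           0.           1.        ]] [[ 0.     0.948  0.318  0.368]
 [ 1.    -0.001  0.     0.179]
 [ 0.001  0.318 -0.948  0.435]
 [ 0.     0.     0.     1.   ]]
```

View pics/w1.png

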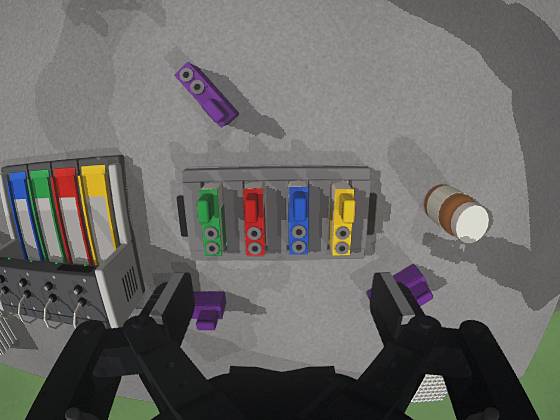

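```bash
cat >> h.py <<'E'
from scipy.optimize import minimize
def box(x0,x1,y0,y1,z0,z1): return np.array([[x,y,z] for x in(x0,x1) for y in(y0,y1) for z in(z0,z1)])
FIN=box(-.041,-.013,-.007,.007,.045,.080); TOP=box(-.045,.045,-.012,.012,.045,.045); CAPS=box(-.005,.042,-.009,.009,.045,.048)
def fitpack(p,c,g,z0,fish=True,roi=45):
    m=cmask(p,c); uv=proj(p,[[g[0],g[1],z0+.05]],fish)[0]
    R=np.zeros_like(m);a,b=int(uv[1]),int(uv[0]);R[max(a-roi,0):a+roi,max(b-roi,0):b+roi]=1
    m=(m&R).astype(np.uint8); n,l,s,_=cv2.connectedComponentsWithStats(m); m=(l==1+np.argmax(s[1:,4])).astype(np.uint8)
    cn=np.vstack(cv2.findContours(m,0,2)[0])[:,0]; m=cv2.fillPoly(m,[cv2.convexHull(cn)],1)*255
    def cost(q):
        x,y,t=q[0]/1e3,q[1]/1e3,q[2]/1e2; r=np.array([[np.cos(t),-np.sin(t),0],[np.sin(t),np.cos(t),0],[0,0,1]])
        P=np.vstack([FIN,TOP])@r.T+[x,y,z0]
        im=np.zeros(m.shape,np.uint8); h=cv2.convexHull((proj(p,P,fish)*16).astype(np.int32)); cv2.fillPoly(im,[h],255,cv2.LINE_AA,4)
        return np.abs(im.astype(int)-m).sum()/255/(m.sum()/255)
    q=min((minimize(cost,[g[0]*1e3+d,g[1]*1e3,0],method="Nelder-Mead",options=dict(initial_simplex=np.array([[d,0,0],[d+5,0,0],[d,5,0],[d,0,6]])+[g[0]*1e3,g[1]*1e3,0])) for d in(-4,0,4)),key=lambda r:r.fun)
    return np.round([q.x[0],q.x[1],q.x[2]*.573],1),round(q.fun,3)
E
python3 - <<'E'
from h import *;import pickle
w=pickle.load(open("w1.pkl","rb"));t=pickle.load(open("top.pkl","rb"))
for c,y in zip(["yellow","blue","red","green"],[.255,.199,.144,.088]):
    print(c,fitpack(w,c,(.51,y),.008),fitpack(t,c,(.51,y),.008,False,25))
# lane pads: corners at z=.021, near/far edges
for c,y in zip(["yellow","red","green","blue"],[-.096,-.152,-.209,-.264]):
    m=cmask(t,c);k=np.zeros_like(m);k[185:252,305:412]=m[185:252,305:412]
    k=cv2.morphologyEx(k.astype(np.uint8),cv2.MORPH_OPEN,np.ones((7,7)));ys,xs=np.nonzero(k)
    print(c,np.round(1e3*ray(t,[[xs.min()-.5,ys.max()+.5],[xs.max()+.5,ys.max()+.5],[xs.mean(),ys.min()-.5]],.021)))
# bridge front edge top z=.112 and rack corners
E
```

```text
yellow (array([510.9, 256. ,   0.9]), np.float64(0.07)) (array([510.8, 255.1,   0.6]), np.float64(0.135))
blue (array([5.086e+02, 2.002e+02, 4.000e-01]), np.float64(0.05)) (array([508.7, 199.3,   0.8]), np.float64(0.098))
red (array([5.106e+02, 1.442e+02, 5.000e-01]), np.float64(0.07)) (array([ 5.119e+02,  1.442e+02, -5.000e-01]), np.float64(0.101))
green (array([510.3,  88.7,  -0.9]), np.float64(0.09)) (array([5.102e+02, 8.870e+01, 1.000e-01]), np.float64(0.145))
yellow [[ 433.  -70.   21.]
 [ 434. -122.   21.]
 [ 481.  -96.   21.]]
red [[ 434. -125.   21.]
 [ 434. -177.   21.]
 [ 481. -151.   21.]]
green [[ 434. -183.   21.]
 [ 435. -233.   21.]
 [ 479. -208.   21.]]
blue [[ 435. -238.   21.]
 [ 436. -290.   21.]
 [ 480. -265.   21.]]
```

Emit:
jog_arm(
  translation=[
    [12,-33,-20],
    [24,-66,-60],
    [33,-91,-100],
    [33,-91,-140],
    [33,-91,-170],
    [33,-91,-170],
    [33,-91,-170],
    [33,-91,-195],
    [33,-91,-220],
    [33,-91,-236],
    [33,-91,-236],
    [33,-91,-236],
  ],
  turn=[0,0,0,0,0,0,0,0,0,0,0,0],
  grip=40,
  grip_force=60,
)

```text
clock: 4.4
position: [0.4839, 0.0903, 0.0579]
ee_rot: [-0.002, 1.0, 0.001, 0.001]
ft_force: [0.2, -0.5, 0.9]
grip_width: 0.47
```

```bash
python3 - <<'E'
from workcell import manip
from h import *
p=manip.camera("wrist");o=manip.get_obs();print(o["clock"],o["position"].round(4),o["ft_force"].round(1),o["grip_width"])
cv2.imwrite("pics/w2.png",p["frame"][...,::-1])
E
```

```text
4.45 [0.4844 0.0902 0.0583] [-0.3  0.2 -0.5] 0.46908562280029076
```

View pics/w2.png

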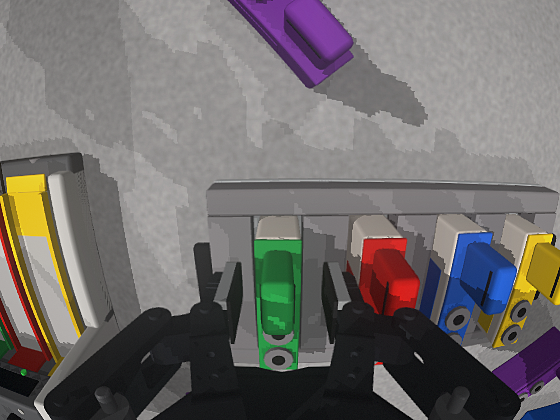

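The green fin (about 278,290) stands between the pads at columns 235 and 335, and the red fin is clear of the right finger. I'll grip and lift.

Emit:
jog_arm(
  translation=[
    [0,0,-2],
    [0,0,-2],
    [0,0,-2],
    [0,0,-2],
    [0,0,-2],
    [0,0,8],
    [0,0,25],
    [0,0,60],
    [0,0,100],
    [0,0,118],
    [0,0,118],
    [0,0,118],
  ],
  turn=[0,0,0,0,0,0,0,0,0,0,0,0],
  grip=0,
  grip_force=60,
)

```text
clock: 5.45
position: [0.4848, 0.0903, 0.1777]
ee_rot: [-0.001, 1.0, 0.002, 0.003]
ft_force: [0.4, 0.8, -1.1]
grip_width: 0.153
```

Emit:
jog_arm(
  translation=[
    [-3,-35,0],
    [-6,-75,0],
    [-10,-115,0],
    [-14,-155,0],
    [-18,-195,0],
    [-22,-235,0],
    [-26,-275,0],
    [-26,-298,0],
    [-26,-298,0],
    [-26,-298,0],
  ],
  turn=[0,0,0,0,0,0,0,0,0,0],
)

```text
clock: 6.28
position: [0.4576, -0.2088, 0.1765]
ee_rot: [0.0, 1.0, 0.002, 0.001]
ft_force: [0.9, 0.0, -1.8]
grip_width: 0.15
```

```bash
python3 - <<'E'
from workcell import manip
from h import *;import pickle
p=manip.camera("wrist");o=manip.get_obs();print(o["clock"],o["position"].round(4),o["ee_rot"].round(4),o["ft_force"].round(1),o["grip_width"])
pickle.dump(p,open("w3.pkl","wb"));cv2.imwrite("pics/w3.png",p["frame"][...,::-1])
for n in HUE: print(n,fitpack(p,n,(.485,-.208),.129,roi=120) if n=="green" else "")
E
```

```text
6.3333 [ 0.458  -0.2074  0.1766] [-0.001   1.      0.002   0.0014] [-0.4  1.2 -1. ] 0.15622645558102194
red 
yellow 
green (array([ 4.640e+02, -2.086e+02,  1.000e-01]), np.float64(0.236))
blue
```

View pics/w3.png

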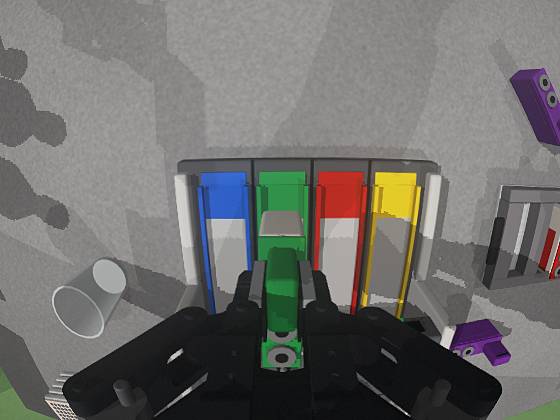

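```bash
python3 - <<'E'
from h import *;import pickle
p=pickle.load(open("w3.pkl","rb"))
for c,(a,b) in dict(blue=(195,252),green=(255,308),red=(312,368),yellow=(370,425)).items():
    m=cmask(p,c);k=np.zeros(m.shape,np.uint8);k[160:300,a:b]=m[160:300,a:b]
    k=cv2.morphologyEx(k,cv2.MORPH_OPEN,np.ones((9,9)));ys,xs=np.nonzero(k)
    r=[]
    for row in (178,195,210):
        x=xs[ys==row]
        if len(x): r.append(np.r_[ray(p,[[x.min()-.5,row],[x.max()+.5,row]],.021,True)[:,:2].mean(0),len(x)])
    print(c,ys.min(),ys.max(),"entry x",1e3*ray(p,[np.median(xs),ys.min()-.5],.021,True)[0,0],np.round(1e3*np.array(r)[:,:2],1).tolist())
E
```

```text
blue 172 218 entry x 435.1956182976237 [[441.4, -263.8], [458.2, -265.2], [473.4, -265.6]]
green 171 299 entry x 434.72318626761546 [[441.9, -208.6], [458.4, -208.6], [473.5, -208.2]]
red 171 217 entry x 434.3576732234714 [[441.6, -152.9], [458.3, -151.0], [473.6, -150.7]]
yellow 172 217 entry x 434.1564481687514 [[440.6, -97.2], [457.9, -94.3], [473.6, -93.6]]
```

Emit:
jog_arm(
  translation=[
    [0,-1,-30],
    [0,-1,-60],
    [0,-1,-85],
    [0,-1,-97],
    [0,-1,-103],
    [0,-1,-105],
    [0,-1,-106],
    [0,-1,-106],
  ],
  turn=[0,0,0,0,0,0,0,0],
)

```text
clock: 7.0
position: [0.4588, -0.2084, 0.0716]
ee_rot: [-0.001, 1.0, 0.002, 0.002]
ft_force: [1.1, 1.7, -0.8]
grip_width: 0.155
```

Emit:
jog_arm(
  translation=[
    [0,0,-1],
    [5,0,-2],
    [18,0,-2],
    [33,0,-2],
    [46,0,-2],
    [54,0,-2],
    [57,0,-2],
    [59,0,-2],
    [60,0,-2],
    [61,0,-2],
    [61,0,-2],
  ],
  turn=[0,0,0,0,0,0,0,0,0,0,0],
)

```text
clock: 7.92
position: [0.5202, -0.2091, 0.0708]
ee_rot: [-0.001, 1.0, 0.002, 0.003]
ft_force: [-6.7, -0.9, 9.2]
grip_width: 0.152
```

Emit:
jog_arm(
  translation=[
    [0,0,0],
    [1,0,0],
    [2,0,0],
    [2,0,0],
  ],
  turn=[0,0,0,0],
)

```text
clock: 8.25
position: [0.5227, -0.2089, 0.0709]
ee_rot: [-0.001, 1.0, 0.002, 0.003]
ft_force: [0.2, 1.0, -0.2]
grip_width: 0.153
```

Emit:
jog_arm(
  translation=[
    [1,0,0],
    [2,0,0],
    [3,0,0],
    [4,0,0],
    [5,0,0],
    [5,0,0],
  ],
  turn=[0,0,0,0,0,0],
)

```text
clock: 8.75
position: [0.528, -0.2089, 0.0709]
ee_rot: [-0.001, 1.0, 0.002, 0.003]
ft_force: [0.2, 0.1, -0.2]
grip_width: 0.15
```

```bash
python3 - <<'E'
from workcell import manip
from h import *;import pickle
p=manip.camera("wrist");o=manip.get_obs();print(o["clock"],o["position"].round(4),o["ee_rot"].round(4),o["ft_force"].round(1),o["grip_width"])
pickle.dump(p,open("w4.pkl","wb"));cv2.imwrite("pics/w4.png",p["frame"][...,::-1])
E
```

```text
8.8 [ 0.5279 -0.2088  0.0708] [-0.0012  1.      0.0017  0.0029] [ 0.9  0.1 -1.2] 0.1512498948450431
```

View pics/w4.png

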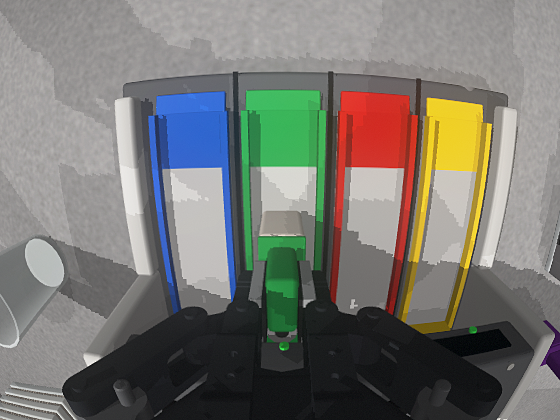

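```bash
python3 - <<'E'
from h import *;import pickle
p=pickle.load(open("w4.pkl","rb"));f=p["frame"]
for v in range(200,262,2): print(v,f[v,270].tolist(),f[v,290].tolist(),np.round(1e3*np.array([ray(p,[280,v],z,True)[0,0] for z in(.021,.066,.101)]),1))
m=cmask(p,"green");print("fin cols",[(r,np.round(1e3*ray(p,[[c,r] for c in np.nonzero(m[r,255:315])[0][[0,-1]]+255],.066,True)[:,1],1).tolist()) for r in (240,244)])
E
```

```text
200 [196, 195, 190] [196, 194, 189] [502.8 489.3 478.9]
202 [195, 195, 190] [197, 195, 190] [504.1 490.3 479.6]
204 [195, 194, 189] [197, 195, 190] [505.4 491.3 480.4]
206 [194, 193, 188] [178, 176, 172] [506.7 492.3 481.2]
208 [196, 195, 189] [180, 178, 174] [508.  493.3 481.9]
210 [185, 185, 179] [171, 169, 164] [509.3 494.3 482.7]
212 [150, 145, 135] [138, 134, 126] [510.6 495.3 483.4]
214 [153, 147, 139] [140, 134, 127] [511.9 496.3 484.2]
216 [153, 147, 139] [141, 136, 128] [513.3 497.4 485. ]
218 [154, 148, 140] [140, 135, 128] [514.6 498.4 485.8]
220 [153, 146, 139] [142, 137, 129] [515.9 499.4 486.6]
222 [154, 149, 141] [142, 136, 129] [517.3 500.4 487.3]
224 [153, 149, 140] [142, 137, 128] [518.6 501.5 488.1]
226 [156, 150, 140] [142, 137, 128] [520.  502.5 488.9]
228 [154, 148, 139] [143, 137, 128] [521.4 503.6 489.7]
230 [156, 149, 141] [143, 136, 130] [522.7 504.6 490.5]
232 [155, 149, 140] [140, 135, 128] [524.1 505.7 491.3]
234 [160, 152, 144] [184, 175, 165] [525.5 506.7 492.1]
236 [74, 122, 81] [66, 112, 74] [526.9 507.8 493. ]
238 [58, 161, 84] [53, 146, 76] [528.3 508.9 493.8]
240 [57, 162, 82] [53, 147, 73] [529.7 509.9 494.6]
242 [56, 161, 82] [53, 147, 75] [531.1 511.  495.4]
244 [55, 161, 81] [53, 148, 74] [532.5 512.1 496.2]
246 [57, 163, 83] [52, 148, 74] [534.  513.2 497.1]
248 [46, 119, 64] [40, 82, 48] [535.4 514.3 497.9]
250 [45, 112, 62] [40, 89, 51] [536.8 515.4 498.8]
252 [46, 114, 62] [40, 90, 50] [538.3 516.5 499.6]
254 [44, 113, 59] [41, 92, 52] [539.8 517.7 500.5]
256 [45, 114, 62] [40, 91, 51] [541.2 518.8 501.3]
258 [45, 113, 60] [40, 91, 51] [542.7 519.9 502.2]
260 [45, 113, 61] [38, 92, 51] [544.2 521.1 503.1]
fin cols [(240, [-220.7, -197.4]), (244, [-220.7, -197.3])]
```

```bash
python3 - <<'E'
from h import *;import pickle
t=pickle.load(open("top.pkl","rb"));f=t["frame"]
for v in range(184,197): print(v,f[v,345].tolist(),f[v,366].tolist(),np.round(1e3*np.array([ray(t,[345,v],z)[0,0] for z in(.077,.112)]),1))
for v in range(238,249): print(v,f[v,326].tolist(),f[v,346].tolist(),np.round(1e3*np.array([ray(t,[345,v],z)[0,0] for z in(.018,.021)]),1))
E
```

```text
184 [72, 74, 78] [72, 73, 78] [585.3 578.7]
185 [73, 74, 78] [75, 75, 80] [582.6 576. ]
186 [83, 83, 86] [86, 86, 90] [579.8 573.4]
187 [91, 91, 94] [105, 106, 107] [577.1 570.7]
188 [80, 80, 84] [94, 95, 97] [574.4 568. ]
189 [54, 55, 58] [59, 60, 63] [571.6 565.4]
190 [35, 35, 39] [39, 39, 42] [568.9 562.7]
191 [71, 71, 72] [72, 72, 74] [566.2 560. ]
192 [122, 122, 122] [122, 121, 123] [563.4 557.4]
193 [144, 143, 144] [144, 143, 145] [560.7 554.7]
194 [144, 144, 144] [144, 143, 145] [558.  552.1]
195 [144, 143, 143] [143, 143, 144] [555.2 549.4]
196 [143, 142, 142] [144, 143, 145] [552.5 546.8]
238 [188, 172, 35] [168, 30, 27] [443.9 443.7]
239 [189, 171, 33] [169, 29, 26] [441.1 440.9]
240 [189, 175, 39] [171, 33, 30] [438.3 438.1]
241 [145, 139, 67] [136, 61, 64] [435.6 435.4]
242 [81, 82, 82] [79, 75, 81] [432.8 432.6]
243 [73, 75, 81] [73, 75, 81] [430.  429.8]
244 [69, 71, 74] [70, 72, 76] [427.2 427.1]
245 [78, 78, 80] [78, 79, 81] [424.5 424.3]
246 [101, 100, 103] [98, 98, 100] [421.7 421.5]
247 [110, 109, 111] [105, 105, 106] [418.9 418.8]
248 [111, 111, 113] [105, 104, 106] [416.2 416. ]
```

Emit:
jog_arm(
  translation=[
    [1,0,0],
    [2,0,0],
    [3,0,0],
    [3,0,0],
  ],
  turn=[0,0,0,0],
)

```text
clock: 9.13
position: [0.5312, -0.2088, 0.0709]
ee_rot: [-0.001, 1.0, 0.002, 0.003]
ft_force: [-0.0, -0.3, 1.0]
grip_width: 0.155
```

The bridge face is at x≈567 and the rails start about 15 mm past the pad edge. That puts the lane origin at x≈535, with home at TCP x≈537. I'll continue until contact.

Emit:
jog_arm(
  translation=[
    [1,0,0],
    [2,0,0],
    [3,0,0],
    [4,0,0],
    [5,0,0],
    [6,0,0],
    [7,0,0],
    [7,0,0],
  ],
  turn=[0,0,0,0,0,0,0,0],
)

```text
clock: 9.8
position: [0.5343, -0.2091, 0.0709]
ee_rot: [-0.001, 1.0, 0.003, -0.001]
ft_force: [-24.0, 4.1, 22.4]
grip_width: 0.152
```

Emit:
jog_arm(
  translation=[
    [0,0,0],
    [0,0,0],
    [0,0,0],
    [0,0,0],
    [0,0,15],
    [0,0,45],
    [-20,30,85],
    [-40,60,110],
    [-50,95,110],
    [-50,130,110],
    [-50,130,110],
  ],
  turn=[0,0,0,0,0,0,0,0,0,0,0],
  grip=40,
)

```text
clock: 10.72
position: [0.4847, -0.071, 0.1818]
ee_rot: [-0.005, 1.0, 0.005, 0.0]
ft_force: [1.2, 1.2, -0.0]
grip_width: 0.466
```

```bash
python3 - <<'E'
from workcell import manip
from h import *;import pickle
t=manip.camera("top");p=manip.camera("wrist");o=manip.get_obs();print(o["clock"],o["position"].round(4),o["ft_force"].round(1),o["grip_width"])
print(fitpack(t,"green",(.56,-.208),.021,False,25))
cv2.imwrite("pics/w5.png",p["frame"][...,::-1])
E
```

```text
10.8167 [ 0.4848 -0.077   0.1813] [-0.2 -0.3  0.2] 0.46914443835993663
(array([ 540.1, -210.2,    6.2]), np.float64(0.465))
```

View pics/w5.png

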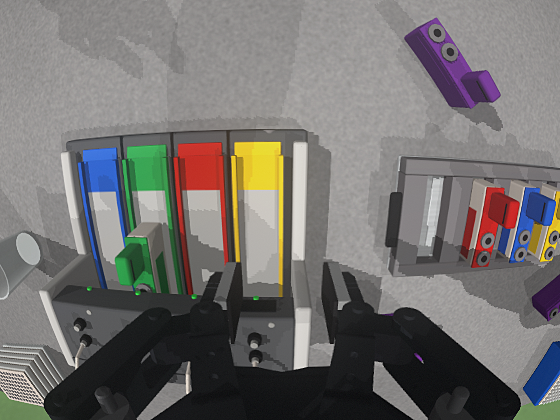

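Green stands under the bridge in its lane at around (138,265). Next is red.

Emit:
jog_arm(
  translation=[
    [-1,40,0],
    [-1,80,0],
    [-1,120,0],
    [-1,160,0],
    [-1,200,0],
    [-1,221,-30],
    [-1,221,-60],
    [-1,221,-65],
    [-1,221,-70],
    [-1,221,-95],
    [-1,221,-115],
    [-1,221,-125],
  ],
  turn=[0,0,0,0,0,0,0,0,0,0,0,0],
)

```text
clock: 11.82
position: [0.4842, 0.1423, 0.0558]
ee_rot: [-0.001, 1.0, 0.003, -0.0]
ft_force: [-1.5, -0.3, -0.6]
grip_width: 0.466
```

Emit:
jog_arm(
  translation=[
    [0,2,0],
    [0,2,0],
    [0,2,0],
    [0,2,0],
    [0,2,0],
    [0,2,10],
    [0,2,30],
    [0,2,70],
    [0,2,110],
    [0,2,124],
    [0,2,124],
  ],
  turn=[0,0,0,0,0,0,0,0,0,0,0],
  grip=0,
)

```text
clock: 12.73
position: [0.4862, 0.145, 0.1848]
ee_rot: [-0.001, 1.0, 0.005, 0.003]
ft_force: [0.2, -0.2, -0.8]
grip_width: 0.149
```

Emit:
jog_arm(
  translation=[
    [-3,-40,0],
    [-6,-80,0],
    [-9,-120,0],
    [-12,-160,0],
    [-15,-200,0],
    [-18,-240,0],
    [-22,-280,0],
    [-22,-297,0],
    [-22,-297,0],
    [-22,-297,0],
    [-22,-297,-30],
    [-22,-297,-60],
  ],
  turn=[0,0,0,0,0,0,0,0,0,0,0,0],
)

```text
clock: 13.73
position: [0.4656, -0.1506, 0.1251]
ee_rot: [-0.002, 1.0, 0.005, 0.005]
ft_force: [-0.1, 0.5, -1.5]
grip_width: 0.153
```

Emit:
jog_arm(
  translation=[
    [0,-1,-25],
    [0,-1,-42],
    [0,-1,-50],
    [0,-1,-53],
    [0,-1,-54],
    [10,-1,-54],
    [25,-1,-54],
    [40,-1,-54],
    [52,-1,-54],
    [60,-1,-54],
    [63,-1,-54],
    [64,-1,-54],
  ],
  turn=[0,0,0,0,0,0,0,0,0,0,0,0],
)

```text
clock: 14.73
position: [0.5304, -0.1516, 0.0715]
ee_rot: [-0.002, 1.0, 0.005, 0.005]
ft_force: [-0.7, -0.5, -0.3]
grip_width: 0.152
```

Emit:
jog_arm(
  translation=[
    [1,0,-1],
    [2,0,-1],
    [3,0,-1],
    [4,0,-1],
    [5,0,-1],
    [6,0,-1],
    [7,0,-1],
    [7,0,-1],
  ],
  turn=[0,0,0,0,0,0,0,0],
)

```text
clock: 15.4
position: [0.5338, -0.1517, 0.0701]
ee_rot: [-0.002, 1.0, 0.006, 0.002]
ft_force: [-17.4, 3.6, 13.7]
grip_width: 0.151
```

Contact with the end stop again at x≈0.534. I'll release and go for blue at (481.6, 200).

Emit:
jog_arm(
  translation=[
    [0,0,0],
    [0,0,0],
    [0,0,0],
    [0,0,0],
    [0,0,15],
    [0,0,45],
    [-15,30,85],
    [-30,65,110],
    [-45,105,110],
    [-52,145,110],
    [-52,185,110],
    [-52,225,110],
  ],
  turn=[0,0,0,0,0,0,0,0,0,0,0,0],
  grip=40,
)

```text
clock: 16.4
position: [0.4814, 0.0673, 0.181]
ee_rot: [-0.002, 1.0, 0.007, 0.003]
ft_force: [1.6, 0.7, -0.8]
grip_width: 0.467
```

Emit:
jog_arm(
  translation=[
    [1,40,0],
    [1,80,0],
    [1,120,0],
    [1,132,-30],
    [1,132,-60],
    [1,132,-68],
    [1,132,-70],
    [1,132,-95],
    [1,132,-115],
    [1,132,-125],
    [1,132,-125],
    [1,132,-125],
  ],
  turn=[0,0,0,0,0,0,0,0,0,0,0,0],
)

```text
clock: 17.4
position: [0.4832, 0.199, 0.0572]
ee_rot: [-0.001, 1.0, 0.007, 0.003]
ft_force: [0.4, 0.5, 0.4]
grip_width: 0.467
```

Emit:
jog_arm(
  translation=[
    [0,0,0],
    [0,0,0],
    [0,0,0],
    [0,0,0],
    [0,0,0],
    [0,0,10],
    [0,0,30],
    [0,0,70],
    [0,0,110],
    [0,0,124],
    [0,0,124],
  ],
  turn=[0,0,0,0,0,0,0,0,0,0,0],
  grip=0,
)

```text
clock: 18.32
position: [0.4853, 0.1998, 0.1865]
ee_rot: [-0.001, 1.0, 0.01, 0.006]
ft_force: [0.1, -0.4, -1.5]
grip_width: 0.153
```

```bash
python3 - <<'E'
from workcell import manip
from h import *;import pickle
t=manip.camera("top");p=manip.camera("wrist");o=manip.get_obs();print(o["clock"],o["position"].round(4),o["ee_rot"].round(4),o["ft_force"].round(1),o["grip_width"])
im=np.vstack([cv2.resize(t["frame"][150:250,175:415],None,fx=2.333,fy=2.333,interpolation=2),p["frame"][60:]])
cv2.imwrite("pics/w6.png",im[...,::-1]); pickle.dump(t,open("t6.pkl","wb"))
for c,y in(("green",-.208),("red",-.152)): print(fitpack(t,c,(.56,y),.021,False,16))
E
```

```text
18.4167 [0.4832 0.1991 0.1819] [-0.0013  1.      0.0079  0.0034] [ 0.2  0.2 -1.6] 0.1546426896094252
(array([ 560.6, -209.5,    1.5]), np.float64(0.882))
(array([ 5.630e+02, -1.488e+02,  2.000e-01]), np.float64(0.975))
```

View pics/w6.png

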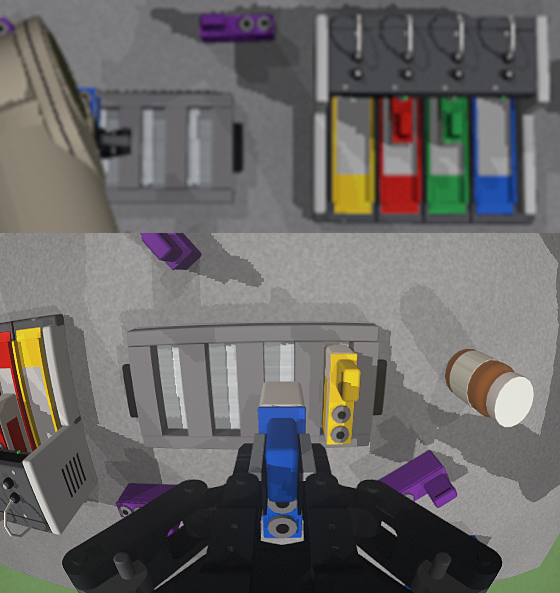

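Blue is held upright, and red and green sit equally deep in their own lanes at about (402,120) and (453,120) in the top crop. Carry blue to y −264.

Emit:
jog_arm(
  translation=[
    [-2,-40,0],
    [-4,-80,0],
    [-6,-120,0],
    [-8,-160,0],
    [-10,-200,0],
    [-12,-240,0],
    [-14,-280,0],
    [-16,-320,0],
    [-18,-360,0],
    [-20,-400,0],
    [-20,-440,0],
    [-20,-463,0],
  ],
  turn=[0,0,0,0,0,0,0,0,0,0,0,0],
)

```text
clock: 19.42
position: [0.4612, -0.268, 0.1809]
ee_rot: [0.0, 1.0, 0.007, 0.002]
ft_force: [0.5, -0.2, -0.1]
grip_width: 0.149
```

Emit:
jog_arm(
  translation=[
    [0,0,0],
    [0,0,0],
    [0,0,0],
  ],
  turn=[0,0,0],
)

```text
clock: 19.67
position: [0.4606, -0.267, 0.1798]
ee_rot: [0.0, 1.0, 0.008, 0.001]
ft_force: [-0.2, 1.4, -0.3]
grip_width: 0.156
```

Emit:
jog_arm(
  translation=[
    [3,2,-30],
    [3,2,-60],
    [3,2,-85],
    [3,2,-98],
    [3,2,-104],
    [3,2,-107],
    [12,2,-108],
    [27,2,-108],
    [42,2,-108],
    [55,2,-108],
    [63,2,-108],
    [68,2,-108],
  ],
  turn=[0,0,0,0,0,0,0,0,0,0,0,0],
)

```text
clock: 20.67
position: [0.5304, -0.2648, 0.0728]
ee_rot: [-0.0, 1.0, 0.007, 0.002]
ft_force: [0.0, -0.1, -0.7]
grip_width: 0.149
```

Emit:
jog_arm(
  translation=[
    [1,0,0],
    [2,0,0],
    [3,0,0],
    [4,0,0],
    [5,0,0],
    [6,0,0],
    [7,0,0],
    [7,0,0],
  ],
  turn=[0,0,0,0,0,0,0,0],
)

```text
clock: 21.33
position: [0.5357, -0.2651, 0.0726]
ee_rot: [0.0, 1.0, 0.008, 0.001]
ft_force: [-7.9, 0.9, 3.6]
grip_width: 0.156
```

Emit:
jog_arm(
  translation=[
    [1,0,-1],
    [2,0,-2],
    [3,0,-2],
    [3,0,-2],
  ],
  turn=[0,0,0,0],
)

```text
clock: 21.67
position: [0.5355, -0.2654, 0.0721]
ee_rot: [0.001, 1.0, 0.009, -0.002]
ft_force: [-23.6, 8.2, 30.3]
grip_width: 0.149
```

Emit:
jog_arm(
  translation=[
    [0,0,0],
    [0,0,0],
    [0,0,0],
    [0,0,0],
    [0,0,15],
    [0,0,45],
    [-15,30,85],
    [-30,65,110],
    [-45,105,110],
    [-52,145,110],
    [-52,185,110],
    [-52,225,110],
  ],
  turn=[0,0,0,0,0,0,0,0,0,0,0,0],
  grip=40,
)

```text
clock: 22.67
position: [0.4831, -0.0466, 0.1826]
ee_rot: [0.001, 1.0, 0.01, -0.001]
ft_force: [1.4, 0.0, -0.2]
grip_width: 0.466
```

Emit:
jog_arm(
  translation=[
    [0,40,0],
    [0,80,0],
    [0,120,0],
    [0,160,0],
    [0,200,0],
    [0,240,0],
    [0,280,0],
    [0,302,0],
    [0,302,-30],
    [0,302,-60],
    [0,302,-70],
    [0,302,-70],
  ],
  turn=[0,0,0,0,0,0,0,0,0,0,0,0],
)

```text
clock: 23.67
position: [0.4816, 0.2544, 0.1101]
ee_rot: [0.001, 1.0, 0.008, -0.003]
ft_force: [-0.2, 0.1, 0.1]
grip_width: 0.466
```

Emit:
jog_arm(
  translation=[
    [2,1,-25],
    [2,1,-45],
    [2,1,-54],
    [2,1,-54],
    [2,1,-54],
    [2,1,-54],
  ],
  turn=[0,0,0,0,0,0],
)

```text
clock: 24.17
position: [0.4847, 0.2559, 0.0579]
ee_rot: [0.001, 1.0, 0.009, -0.002]
ft_force: [0.4, 0.9, -0.6]
grip_width: 0.469
```

Emit:
jog_arm(
  translation=[
    [0,0,0],
    [0,0,0],
    [0,0,0],
    [0,0,0],
    [0,0,0],
    [0,0,10],
    [0,0,30],
    [0,0,70],
    [0,0,110],
    [0,0,124],
    [0,0,124],
    [0,0,124],
  ],
  turn=[0,0,0,0,0,0,0,0,0,0,0,0],
  grip=0,
)

```text
clock: 25.17
position: [0.4849, 0.2561, 0.1829]
ee_rot: [0.001, 1.0, 0.01, -0.001]
ft_force: [-0.3, 0.7, -0.7]
grip_width: 0.152
```

Held (opening 13 mm). Carry to the yellow lane, y −96.

Emit:
jog_arm(
  translation=[
    [-2,-40,0],
    [-5,-80,0],
    [-8,-120,0],
    [-11,-160,0],
    [-14,-200,0],
    [-17,-240,0],
    [-20,-280,0],
    [-21,-320,0],
    [-21,-352,0],
    [-21,-352,0],
    [-21,-352,0],
    [-21,-352,0],
  ],
  turn=[0,0,0,0,0,0,0,0,0,0,0,0],
)

```text
clock: 26.17
position: [0.4632, -0.0952, 0.1819]
ee_rot: [0.001, 1.0, 0.01, -0.002]
ft_force: [0.2, 0.9, -1.3]
grip_width: 0.152
```

Emit:
jog_arm(
  translation=[
    [0,-1,-30],
    [0,-1,-60],
    [0,-1,-85],
    [0,-1,-100],
    [0,-1,-107],
    [0,-1,-110],
    [10,-1,-110],
    [25,-1,-110],
    [40,-1,-110],
    [53,-1,-110],
    [61,-1,-110],
    [66,-1,-110],
  ],
  turn=[0,0,0,0,0,0,0,0,0,0,0,0],
)

```text
clock: 27.17
position: [0.5298, -0.0952, 0.0722]
ee_rot: [0.0, 1.0, 0.01, -0.003]
ft_force: [-7.3, 1.4, 11.6]
grip_width: 0.15
```

Emit:
jog_arm(
  translation=[
    [1,0,0],
    [2,0,0],
    [3,0,-1],
    [4,0,-1],
    [5,0,-1],
    [6,0,-1],
    [7,0,-1],
    [8,0,-1],
    [8,0,-1],
  ],
  turn=[0,0,0,0,0,0,0,0,0],
)

```text
clock: 27.92
position: [0.5338, -0.0948, 0.0722]
ee_rot: [0.001, 1.0, 0.012, -0.007]
ft_force: [-30.4, 5.1, 38.4]
grip_width: 0.153
```

Emit:
jog_arm(
  translation=[
    [0,0,0],
    [0,0,0],
    [0,0,0],
    [0,0,0],
    [0,0,15],
    [0,0,45],
    [0,0,85],
    [-20,-15,115],
    [-40,-40,150],
    [-60,-70,170],
    [-60,-85,170],
    [-60,-85,170],
  ],
  turn=[0,0,0,0,0,0,0,0,0,0,0,0],
  grip=40,
)

```text
clock: 28.92
position: [0.4731, -0.1843, 0.2443]
ee_rot: [0.003, 1.0, 0.012, -0.005]
ft_force: [0.1, 0.3, 0.2]
grip_width: 0.469
```

```bash
python3 - <<'E'
from workcell import manip
from h import *;import pickle
p=manip.camera("wrist");o=manip.get_obs();print(o["clock"],o["position"].round(4),o["ee_rot"].round(4),o["ft_force"].round(1),o["grip_width"])
pickle.dump(p,open("w7.pkl","wb"))
cv2.imwrite("pics/w7.png",cv2.resize(p["frame"],(800,600))[...,::-1])
E
```

```text
28.9667 [ 0.4736 -0.1818  0.2431] [ 0.0024  0.9999  0.0119 -0.0056] [0.4 0.4 0.1] 0.47157264947228034
```

View pics/w7.png

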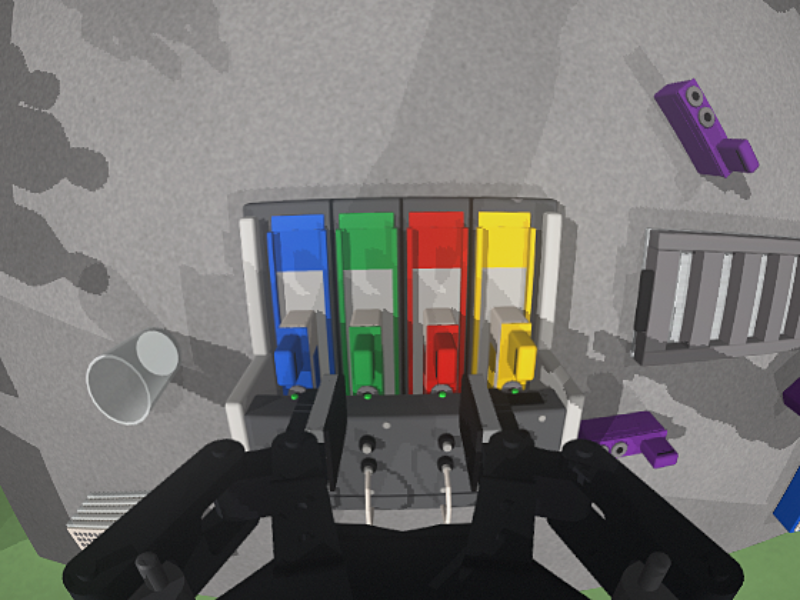

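```bash
python3 - <<'E'
from h import *;import pickle
p=pickle.load(open("w7.pkl","rb"))
for c,(a,b) in dict(blue=(190,228),green=(245,270),red=(297,325),yellow=(342,375)).items():
    m=cmask(p,c,90,40)[205:280]; k=np.zeros(m.shape,np.uint8);k[:,a:b]=m[:,a:b]
    k=cv2.morphologyEx(k,cv2.MORPH_OPEN,np.ones((5,5)));ys,xs=np.nonzero(k);r=ys.min()+205-.5
    row=int(r+3); x=xs[ys==row-205]
    e=ray(p,[[x.min()-.5,row],[x.max()+.5,row]],.066,True)*1e3
    print(c,r,"rear x",(ray(p,[x.mean(),r],.066,True)[0,0]*1e3).round(1),"y",e[:,1].round(1))
for v in(274,277,280):print(v,p["frame"][v,215].tolist(),(ray(p,[285,v],.112,True)[0,0]*1e3).round(1))
for c,x in zip(["blue","green","red","yellow"],[-.2645,-.2085,-.152,-.096]):
    print(c,fitpack(p,c,(.561,x),.021,True,28))
E
```

```text
blue 205.5 rear x 488.0 y [-278.  -272.5]
green 227.5 rear x 513.5 y [-220.1 -196.7]
red 226.5 rear x 513.2 y [-162.8 -139.2]
yellow 204.5 rear x 489.6 y [-88.8 -83.2]
274 [32, 36, 37] 544.6
277 [35, 37, 41] 547.9
280 [32, 34, 37] 551.3
blue (array([ 572.1, -268.8,   -8.2]), np.float64(1.037))
green (array([ 5.733e+02, -2.087e+02,  1.000e-01]), np.float64(0.957))
red (array([ 572.2, -153.2,   -6. ]), np.float64(0.917))
yellow (array([564.2, -92.1,   4.9]), np.float64(0.997))
```

```bash
python3 - <<'E'
from workcell import manip
from h import *
t=manip.camera("top");s=manip.camera("scene")
cv2.imwrite("pics/t8.png",np.vstack([cv2.resize(t["frame"][180:250,300:420],None,fx=5,fy=5,interpolation=2)[:, :560],cv2.resize(s["frame"][130:230,130:290],(560,240))])[...,::-1])
for n in("beaker","amber_bottle"): print(n,[np.round(ray(s,d["at"],0)*1e3) for d in manip.pinpoint(s,n)[:1]])
E
```

```text
beaker [array([[ 579., -437.,    0.]])]
amber_bottle [array([[490., 423.,   0.]])]
```

View pics/t8.png

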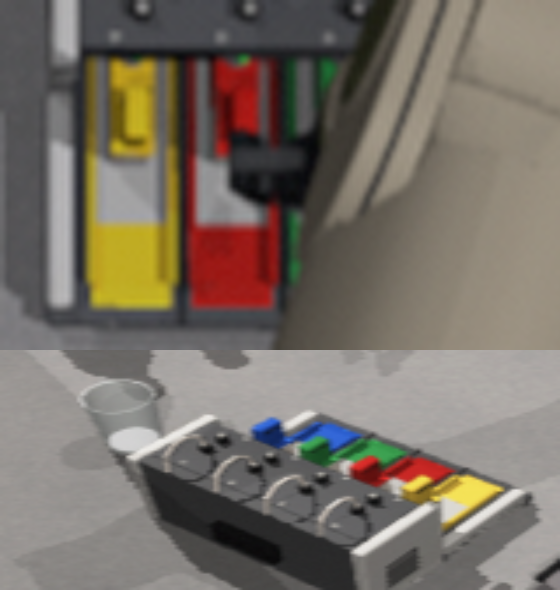

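```bash
python3 -c "
from workcell import manip
print(manip.get_obs()['clock'],manip.hand_in())"
```

```text
the job is handed in; nothing more can be done
29.1667 None
```

I moved all four packs from the rack into the lanes of their own colours, grip fin towards the open end. I slid each one under the bridge until it met resistance at its end stop, released it, and handed the job in at about 29 s. `hand_in` gives no verdict, so I don't know the result.

- **Fully home:** each pack stopped with 17 to 30 N against it, at nearly the same tool position (x = 0.534 to 0.536 m). Depth measured from the pictures came out about 2 to 4 mm short of nominal. That is within the 10 mm limit and about as accurate as the measurements.
- **Upright and centred:** in the last pictures all four packs stand upright between their rails at equal depth. Green and red measured within about 1 mm of the lane centre line. Blue and yellow I checked only by eye there.
- **Released:** the gripper was open and clear above the loader, with readings under 0.5 N.
- **Checks that disagreed:**
  - The automatic model fits on the packs in the lanes were poor because the bridge and coloured rails got in the way, so I did not rely on them.
  - The last detection placed the beaker about 13 mm and the bottle about 10 mm from where they were first found. I put this down to detector error, because the arm never went near either one and the pictures look unchanged.
- **Correction made on the way:** I first took the coloured pad's edge for the lane's open end. The lanes actually start about 15 mm further in, so I pushed green on until it met the stop.

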